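# Reset the telescopic lamp arm whose clamp thread is of unknown hand

### The job

The spot lamp of the microscope stand must reach one hole further out. Loosen the slanted clamp knob well (nobody knows whether its thread is right- or left-handed, so try gently which way gives), press the snap button flush and slide the lamp tube outwards to the next hole so that the button pops up again, then turn the clamp knob back until it is tight. Leave everything else on the bench where it stands.

Things in the scene. Friction and masses are not known exactly. Their poses are not given: they have to be found in the camera images.
- knob_grip (a point): Centre of the clamp knob's black bar (72 long, 14 thick, 24 mm deep, on an 11 mm stem), on the white collar at the stand's end away from the lamp; 189 mm above the table. Its axes turn: z is the turning axis, out of the collar, leaning 35 degrees from vertical to the stand's front (robot's side); y along the bar, x across its thickness. Along z the bar's underside lies 12 mm below, the collar 48.
- knob (a joint): Turn of the knob, rad, positive anticlockwise seen from outside. 0 = tight, as it starts (bar parallel to the tube). It unscrews only one way, + or -, which varies and cannot be seen; the other way it meets a hard stop within 0.1. A clamp pin holds the tube until about 0.8 either way; loosened means past 0.9; end stop at 1.4. Turning takes about 0.15 N m; it stays where it is left.
- button_top (a point): Centre of the top of the snap button: round, steel, 22 mm across, facing straight up between two lugs on a grey saddle on the lamp tube. When up it is 159 mm above the table, 8 mm above the saddle. Axes: z up, y along the tube outwards to the lamp. The gap between the lugs is 56 mm along y, 28 mm each side of the button: closed fingers fit in, press the button and push a lug.
- lug (a point): Middle of the inner face of the outer of the saddle's two upright grey lugs, 164.5 mm above the table, 28 mm from the button's axis, riding with the tube. Each lug is 34 mm wide, 8 mm thick and 27 mm tall (top 178 mm above the table). Pushing this face outwards (y of the stand) slides the tube.
- button (a joint): How far the snap button is pressed, m: 0 = up, 0.008 = flush with the saddle. A spring pushes it up (2 N when up, 6 N when flush). Pressed more than 0.006 it lets the tube slide. Let go between two holes it stays caught at about 0.0055 and pops up by itself when the tube comes to a hole, which stops the tube.
- sleeve (a joint): Slide of the lamp tube, m, positive outwards (to the lamp). Starts in the innermost hole at 0 (1.5 mm of play either way, as in each hole); the next hole is at 0.040, the last at 0.080. Sliding takes 2 to 6 N. The tube is 30 mm square, level, its axis 130 mm above the table.
- stand: White lamp stand, fixed. Origin on the table, 10 mm in front of the centre of its 150 x 240 mm foot; x to its back, y along the tube to the lamp, z up. The knob's axis leaves the collar at (-12, -50, 150) mm, the collar's top is 155 mm high; the button is at x 0, y 45 when the tube is in its first hole; the lamp (56 mm wide) hangs under the tube at y 173, down to about 30 mm above the table.
- cleaner: Bystander: white bottle with black cap, 48 mm across, 145 mm tall. Origin at the centre of its underside.
- eyepiece: Bystander: black eyepiece standing upright, 42 mm across, 85 mm tall. Origin at the centre of its underside.
- objective: Bystander: steel objective lens standing upright, 40 mm across, 70 mm tall. Origin at the centre of its underside.
- jar: Bystander: amber glass jar with black lid, 60 mm across, 75 mm tall. Origin at the centre of its underside.
- slide_box: Bystander: grey slide box, 100 x 75 mm, 34 mm high. Origin at the centre of its underside.
- driver: Bystander: screwdriver lying flat, 160 mm long, handle 26 mm thick. Origin under its middle.
- condenser: Bystander: dark steel condenser lens, 58 mm across, 46 mm tall. Origin at the centre of its underside.

How it is judged:
On the way, in this order (a step that is already met when the one before it is completed fails the run):
1. the clamp knob is loosened: turned more than 0.9 rad from tight, with the tube still in its first hole ((value of joint knob above 0.9 rad or value of joint knob below -0.9 rad) and value of joint sleeve below 0.005 m), for 0.1 s.
2. the snap button is pressed flush (more than 6 mm down) (value of joint button above 0.006 m), for 0.05 s.
3. the tube is in the next hole and the button has popped up, before the knob is tightened (value of joint sleeve between 0.037 and 0.043 m and value of joint button below 0.002 m and (value of joint knob above 0.6 rad or value of joint knob below -0.6 rad)), for 0.1 s.
At the end, for the whole second after the job is handed in: The lamp tube is in the hole one further out (40 mm, within 3 mm), the snap button is fully up (within 2 mm), the clamp knob is tight again (within 0.15 rad of where it began), the robot touches nothing and no bystander was moved by more than 25 mm or tipped (value of joint sleeve between 0.037 and 0.043 m and value of joint button below 0.002 m and value of joint knob between -0.15 and 0.15 rad).
It fails at once if a bystander is moved by more than 25 mm (distance of any of cleaner, eyepiece, objective, jar, slide_box, driver, condenser from where it was at the start of the episode above 0.025 m).
It fails at once if a bystander is tipped over (angle between any of cleaner, eyepiece, objective, jar, slide_box, condenser's own z axis and vertical above 0.5 rad).
It also fails if it takes over 69 s, if anything falls off the work surface, if the arm or the gripper's body presses on something with over 40 N, if the wrist force passes 120 N, or if a joint passes its speed limit or range.

### The arm

A 7-joint arm with a two-finger parallel gripper is mounted at the origin on the work surface. World frame = base frame: x ahead of the robot, y to its left, z up, the work surface at z = 0. Lengths are in m, angles in rad, forces in N, time in s.
With the tool pointing down it reaches from about 0.4 to 0.875 m from the base axis. Payload 19.3 kg.
Tool frame: the origin (TCP) lies at the very end of the fingers, on their centre line; the grasp point (between the pads) lies 19 mm behind it (bot.grasp_offset is the distance from the TCP to the grasp point, in m); z points along the fingers, x is the direction in which the jaws open and shut, and the axes are right-handed (so a half turn about z gives the same grasp; the last joint's range is limited). The gripper opens to 85 mm and grips with 20 to 120 N. Pads are 22 mm wide; open, the fingers measure 114 mm over their backs; the gripper's body (76 mm by 85 mm) begins 54 mm behind the grasp point. The pads swing forward as they close: fully open they stand 13 mm farther back than shut.
Start: joints at [-1.375, 0.521, -0.036, 1.599, 0.021, 1.021, -0.113], TCP at [0.164, 0.603, 0.231] pointing down, gripper open.
Joint ranges: [-2.91, 2.91], [-0.3, 2.13], [-1.5, 1.42], [0.17, 2.43], [-1.26, 4.41], [0.16, 1.93], [-2.52, 2.52]. Speed limits (rad/s): [1.89, 1.89, 2.39, 2.39, 3.01, 3.01, 3.01].

### API

Orientations are given as [roll, pitch, yaw] about the fixed x, y, z axes, in that order (R = Rz(yaw) Ry(pitch) Rx(roll)).
In Python, from workcell import status, grab_frame, calibration, job, regions_of, mark_of, bot gives the robot as it stands.
- The arm moves only by the tool carry_out, never from a script. Its argument "deltas" is one flat list of numbers, 5 for each row, row after row: the opening, from -1 (shut) to 1 (fully open), then the shift along the tool's x, y, z in cm, then the turn about the tool's z in degrees. A call has 1 to 20 rows; each row shifts and turns the commanded pose from where the row before left it, along the tool's axes as they then stand; what a row does not reach is not made up. A row lasts 1/12 s, in which the tool goes at most 41.7 mm and 7.16 degrees, less where a joint would pass 70% of its speed; a pose out of reach is approached as far as the arm can. A call with a gripper value outside its range is refused whole. The fingers move at their own pace and stop on an object; "newtons" is the grip in N (left out, the last holds). Time passes only in rows, so rows that do not move let the fingers close. It gives the time, the measured TCP pose, the force and the opening at its end, in the units of the state.
- status.observe(): the state, without advancing time (a new reading comes with each control period).
- grab_frame(name): name is "side" or "top" or "wrist"; returns the picture (420x560x3 uint8, red, green, blue); there is no depth.
- calibration(name): a dict with "fov_y" (degrees; the focal length in pixels is half the picture's height over the tangent of half this angle, whatever the lens; pixels are square), "cx", "cy" (the principal point, pixels), "R" (3x3) and "t" (3): a world point X has camera coordinates R X + t. Camera axes: x right, y down, z forward; pixel columns grow to the right and rows downward; lengths in m; the calibration is good to about 2 mm. A picture is of the moment at which its call begins: read the wrist's pose just before it. calibration takes no time and is no camera call; for the wrist camera it gives the pose at the moment of the call.
- job.job_done(): hands the job in, once; it reports no verdict.
Trained networks look in the newest picture that a camera, given by its name, has taken for a name from the list of things; names that differ only in an ending like _2 or _b are one class to them, and where a whole thing is asked for, a point or a joint stands for the part that bears it (a point fixed in the world has none). Each returns a list of dicts, best first, with "p" (0 to 1); they miss things now and then, are a little off and sometimes report something else, mostly with a low value. They report only what shows in the picture. A call takes as long as a camera call.
- regions_of(camera, target): "region" (420x560 bool, what is visible of it) and "xy" ([column, row] in pixels, amid what is visible of it).
- mark_of(camera, target): "xy" ([column, row] in pixels: a listed point, or the origin of a listed thing).
The state is a dict: "clock": time; "qpos": joint angles; "qd": joint speeds; "joint_efforts": joint torques, N m; "position": TCP position; "tool_rot": TCP orientation; "force": force on the tool from outside, world axes, zero at the start; "moment": the same for the moment, N m; "grip_width": finger opening in m.
Only numpy, scipy, OpenCV 4.12 (cv2) and the standard library are available. Lean on these libraries where they do the work, as an engineer would, in place of code of your own. Each camera call takes 0.05 s, during which the arm holds its last target.

## Working session

There is one attempt and no reset: what is moved stays moved. The work goes in short steps, Python scripts to look and compute and a tool call to move; the robot and the scene stay as the last step left them, time stands still between calls to the robot, and variables do not carry over. Pictures are saved under pics/ and viewed, and the job is handed in when it is done.

Besides the shell and the picture viewer there is one more tool, called after "Request:" as a command line: name --argument value ..., lists and objects as JSON in quotes. carry_out: Moves the arm, as the interface text tells. Its arguments: {"type":"object","properties":{"deltas":{"type":"array","items":{"type":"number"}},"newtons":{"type":"number"}},"required":["deltas"]}

```bash
ls; mkdir -p pics; cat > h.py <<'E'
import numpy as np, cv2
from workcell import status, grab_frame, calibration, job, regions_of, mark_of, bot
from scipy.spatial.transform import Rotation as Ro
def save(n,f):
    im=grab_frame(n); cv2.imwrite('pics/'+f,im[:,:,::-1]); return im
def K(c):
    f=210/np.tan(np.radians(c['fov_y']/2)); return f
def ray(c,xy):
    f=K(c); d=np.array([(xy[0]-c['cx'])/f,(xy[1]-c['cy'])/f,1.]); R=np.array(c['R']);t=np.array(c['t'])
    return -R.T@t, R.T@d
def atz(c,xy,z):
    o,d=ray(c,xy); return o+d*(z-o[2])/d[2]
def proj(c,X):
    p=np.array(c['R'])@X+np.array(c['t']); f=K(c); return [c['cx']+f*p[0]/p[2],c['cy']+f*p[1]/p[2]]
E
python3 - <<'E'
from h import *
s=status.observe(); print(s); 
for n in ['side','top','wrist']:
    c=calibration(n); print(n,c)
    save(n,n+'0.png')
hs={'knob_grip':.189,'button_top':.159,'lug':.1645,'stand':0}
for n in ['side','top','wrist']:
    for k,h in hs.items():
        c=calibration(n)
        for m in mark_of(n,k)[:2]: print(n,k,m['p'],m['xy'],atz(c,m['xy'],h))
E
```

```text
pics
{'clock': 0.0, 'qpos': array([-1.37519812,  0.52200944, -0.03632541,  1.60002865,  0.02119495,
        1.02110254, -0.11279159]), 'qd': array([-7.57375509e-04,  1.30969363e-03, -1.59545688e-04, -2.39243159e-04,
       -3.43629598e-05, -5.89498732e-04, -1.04107681e-03]), 'joint_efforts': array([ 5.74516325e-04, -9.27101827e+01,  1.98022529e+00, -3.69934559e+01,
        1.78999890e-02,  8.21541500e-03,  8.35019648e-06]), 'position': array([0.16411896, 0.60270172, 0.23072121]), 'tool_rot': array([3.14151188e+00, 1.16033030e-03, 1.30499251e+00]), 'force': array([ 0.15180054, -0.58431227,  0.29452905]), 'moment': array([-2.01678885e-02, -4.76478175e-02,  1.15384215e-05]), 'grip_width': 0.08561180007848916}
side {'fov_y': 50.97788514023983, 'cx': 273.2159116556016, 'cy': 211.6617665269178, 'R': array([[ 0.95367717, -0.30038668,  0.01636129],
       [-0.21232401, -0.71062791, -0.67076559],
       [ 0.21311584,  0.63621994, -0.74148892]]), 't': array([-0.51727519,  0.25293917,  0.75763406])}
top {'fov_y': 56.40438685201053, 'cx': 285.6254672596347, 'cy': 210.03916965620778, 'R': array([
[... 563 characters left out ...]
 -0.01775103  0.189     ]
side button_top 0.68 [338.1, 325.2] [ 0.57592418 -0.1972585   0.159     ]
side button_top 0.6 [269.3, 208.7] [0.54794816 0.04959509 0.159     ]
side lug 0.59 [266.7, 197.4] [0.55008757 0.07271819 0.1645    ]
side stand 0.56 [263.4, 276.4] [0.52699644 0.01640439 0.        ]
top knob_grip 0.92 [333.3, 253.8] [ 0.46924405 -0.01066529  0.189     ]
top knob_grip 0.6 [289.6, 218.4] [0.54066678 0.05757214 0.189     ]
top button_top 0.44 [287.7, 216.9] [0.54943485 0.05989663 0.159     ]
top lug 0.64 [290.9, 216.3] [0.54881571 0.05403072 0.1645    ]
top lug 0.61 [277.1, 217.4] [0.5497754  0.07954935 0.1645    ]
top stand 0.91 [308.8, 241.0] [0.51926489 0.01566424 0.        ]
```

```bash
python3 -c "
import cv2
for n in ['side0','top0']:
    cv2.imwrite('pics/%sb.png'%n,cv2.resize(cv2.imread('pics/%s.png'%n),(800,600),interpolation=2))"
```

```text
(no output)
```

View pics/top0b.png

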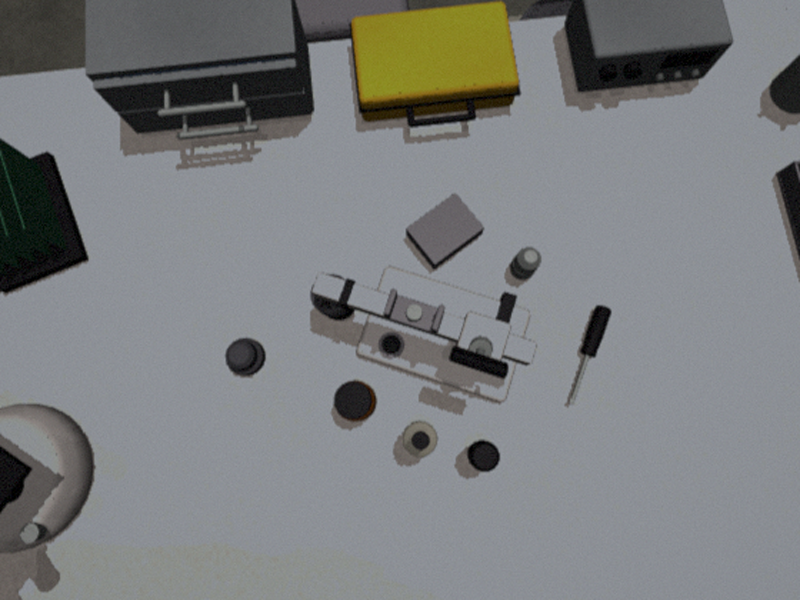

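View pics/side0b.png

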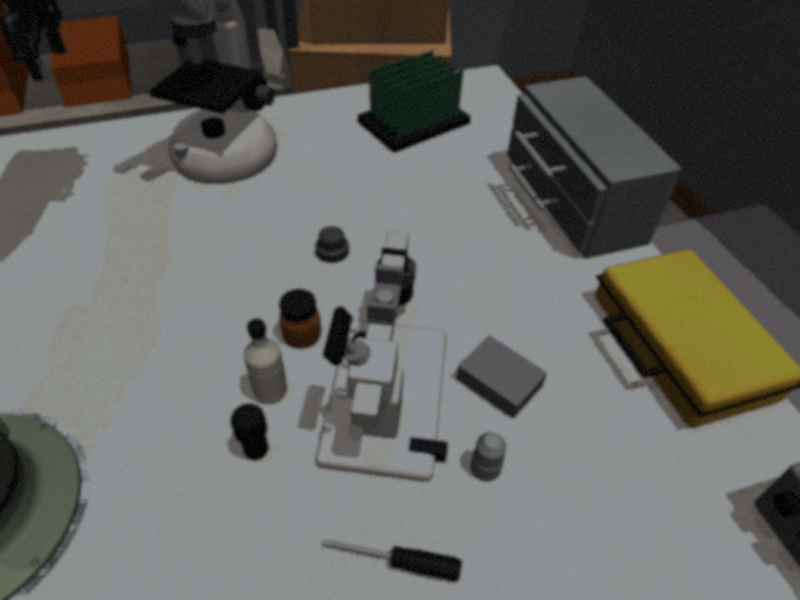

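```bash
cat > fit.py <<'E'
from h import *
from scipy.optimize import least_squares
M={'knob_grip':(-.0395,-.05,.1893),'button_top':(0,.045,.159),'lug':(0,.073,.1645),'stand':(0,0,0)}
obs=[('side','knob_grip',(236.6,235.7)),('side','button_top',(269.3,208.7)),('side','lug',(266.7,197.4)),('side','stand',(263.4,276.4)),
('top','knob_grip',(333.3,253.8)),('top','button_top',(289,218)),('top','lug',(277.1,217.4)),('top','stand',(308.8,241))]
C={n:calibration(n) for n in('side','top')}
def W(p,X): 
    return Ro.from_euler('z',p[2]).apply(X)+[p[0],p[1],0]
def res(p): return np.concatenate([np.array(proj(C[n],W(p,M[k])))-xy for n,k,xy in obs])
r=least_squares(res,[.52,.015,0.2],loss='soft_l1'); p=r.x
if __name__=='__main__':
    print(p,np.degrees(p[2])); print(res(p).reshape(-1,2).round(1))
    for k in M: print(k,W(p,M[k]))
    im=cv2.imread('pics/top0.png')
    for X in [(-.085,-.12,0),(.065,-.12,0),(.065,.12,0),(-.085,.12,0),*M.values(),(0,.173,.145)]:
        q=proj(C['top'],W(p,X)); cv2.circle(im,(round(q[0]),round(q[1])),1,(0,0,255),-1)
    cv2.imwrite('pics/fit.png',cv2.resize(im[150:320,190:420],(800,591),interpolation=2))
    im=cv2.imread('pics/side0.png')
    for X in [(-.085,-.12,0),(.065,-.12,0),(.065,.12,0),(-.085,.12,0),*M.values(),(0,.173,.145)]:
        q=proj(C['side'],W(p,X)); cv2.circle(im,(round(q[0]),round(q[1])),1,(0,0,255),-1)
    cv2.imwrite('pics/fits.png',cv2.resize(im[150:350,180:340],(480,600),interpolation=2))
E
python3 fit.py
```

```text
[ 0.52566161  0.01406576 -0.40359332] -23.124193646678638
[[-1.6 -0.4]
 [-3.4 -1.8]
 [ 0.9 -3.7]
 [-0.3  1.1]
 [ 3.2 -0.7]
 [ 1.5  1.8]
 [-1.2 -2.3]
 [ 0.3 -2.9]]
knob_grip [ 0.46969894 -0.01640437  0.1893    ]
button_top [0.54333426 0.05545027 0.159     ]
lug [0.55433057 0.08120063 0.1645    ]
stand [0.52566161 0.01406576 0.        ]
```

View pics/fit.png

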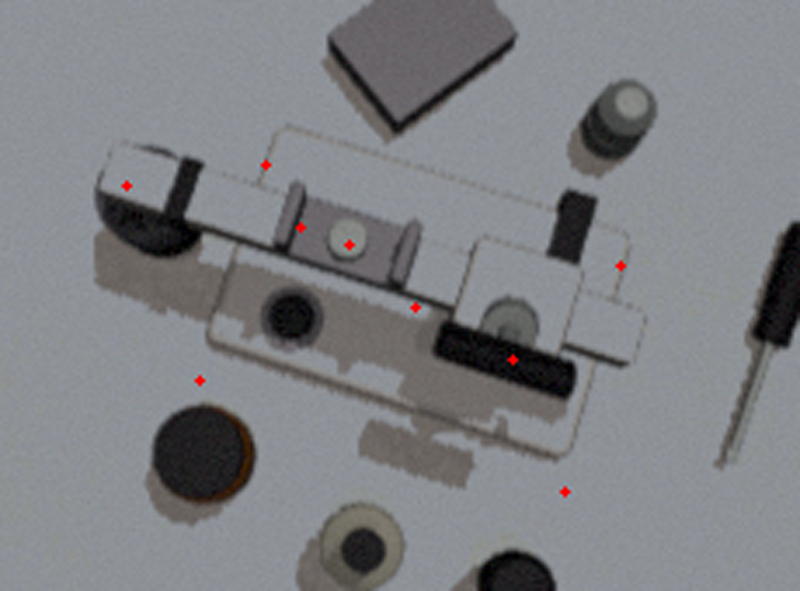

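View pics/fits.png

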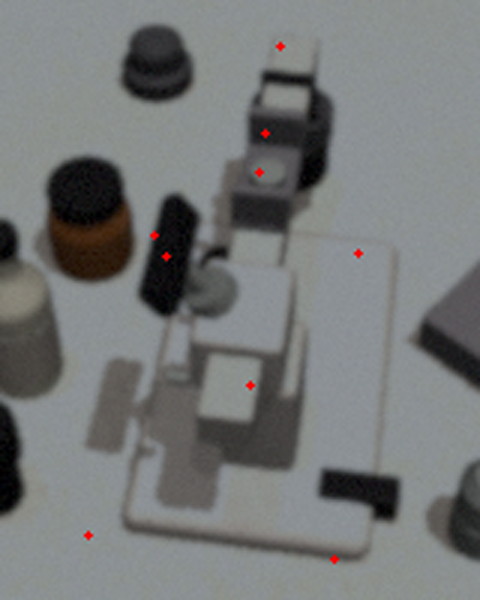

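```bash
python3 - <<'E'
from h import *
import workcell
print([a for a in dir(bot) if a[0]!='_'],[a for a in dir(workcell) if a[0]!='_'])
E
```

```text
['IKError', 'grasp_offset'] ['bot', 'calibration', 'grab_frame', 'job', 'mark_of', 'regions_of', 'status']
```

```bash
cat > fit2.py <<'E'
from h import *
from scipy.optimize import least_squares
C={n:calibration(n) for n in('side','top')}
def W(p,X): return Ro.from_euler('z',p[2]).apply(X)+[p[0],p[1],0]
T=lambda u,v:('top',190+u/3.478,150+v/3.478)
S=lambda u,v:('side',180+u/3,150+v/3)
h=.02
obs=[(T(348,237),(0,.045,.159)),(T(290,215),(0,.077,.178)),(T(407,252),(0,.013,.178)),(T(506,359),(-.0395,-.05,.1893)),
(S(268,172),(0,.045,.159)),(S(168,253),(-.0395,-.05,.1893)),(S(277,110),(0,.077,.178))]
cor=[(T(278,128),(.065,.12)),(T(632,235),(.065,-.12)),(T(207,340),(-.085,.12)),(T(570,460),(-.085,-.12)),(S(128,525),(-.085,-.12)),(S(365,555),(.065,-.12)),(S(397,240),(.065,.12))]
def res(p):
    a=[np.array(proj(C[o[0]],W(p,X)))-o[1:] for o,X in obs]
    a+=[.4*(np.array(proj(C[o[0]],W(p,X+(p[3],))))-o[1:]) for o,X in cor]
    return np.concatenate(a)
r=least_squares(res,[.52,.015,-.2,.02],loss='soft_l1'); p=r.x
M={'knob_grip':(-.0395,-.05,.1893),'button_top':(0,.045,.159),'lug':(0,.073,.1645),'stand':(0,0,0)}
if __name__=='__main__':
    print(p,np.degrees(p[2])); print(res(p).reshape(-1,2).round(1).tolist())
    for k in M: print(k,W(p,M[k]).round(4))
    hh={'cleaner':.145,'eyepiece':.085,'objective':.07,'jar':.075,'condenser':.046,'slide_box':.034}
    for k,z in hh.items():
        for n in ('top','side'):
            if k not in ('x',):
                save(n,'tmp.png')
                m=mark_of(n,k)
                if m: print(k,n,m[0]['p'],atz(C[n],m[0]['xy'],0).round(3), 'in stand', Ro.from_euler('z',-p[2]).apply(atz(C[n],m[0]['xy'],0)-[p[0],p[1],0]).round(3))
E
python3 fit2.py; sed -n 1p /dev/null
```

```text
[ 0.5292365   0.01359677 -0.42495739  0.01385767] -24.348264903203557
[[0.6, -0.7], [0.5, -1.6], [0.6, -1.7], [0.4, -1.7], [-0.9, -0.6], [0.7, 0.2], [-1.6, 0.1], [-1.1, 2.3], [-0.9, 2.6], [-1.5, 3.3], [-1.0, 3.0], [-5.3, -0.7], [-3.8, -0.7], [-4.0, 0.1]]
knob_grip [ 0.4726 -0.0157  0.1893]
button_top [0.5478 0.0546 0.159 ]
lug [0.5593 0.0801 0.1645]
stand [0.5292 0.0136 0.    ]
cleaner top 0.86 [0.385 0.069 0.   ] in stand [-0.154 -0.009  0.   ]
cleaner side 0.8 [0.387 0.059 0.   ] in stand [-0.148 -0.018  0.   ]
eyepiece top 0.71 [ 0.351 -0.016  0.   ] in stand [-0.15  -0.101  0.   ]
eyepiece side 0.79 [ 0.353 -0.022  0.   ] in stand [-0.146 -0.105  0.   ]
objective top 0.63 [ 0.62  -0.118  0.   ] in stand [ 0.137 -0.083  0.   ]
objective side 0.55 [ 0.628 -0.128  0.   ] in stand [ 0.148 -0.088  0.   ]
jar top 0.95 [0.45  0.152 0.   ] in stand [-0.129  0.093  0.   ]
jar side 0.95 [0.45  0.153 0.   ] in stand [-0.129  0.094  0.   ]
condenser top 0.63 [0.533 0.323 0.   ] in stand [-0.124  0.283  0.   ]
condenser side 0.74 [0.537 0.321 0.   ] in stand [-0.12   0.283  0.   ]
slide_box top 0.92 [ 0.704 -0.008  0.   ] in stand [0.168 0.052 0.   ]
slide_box side 0.88 [ 0.703 -0.01   0.   ] in stand [0.168 0.05  0.   ]
```

```bash
cat > plan.py <<'E'
from h import *
from fit2 import p,W
import sys
def tgt(lx,ly,z,yawdeg_local): # stand-local
    X=W(p,(lx,ly,0)); return np.array([X[0],X[1],z]), np.degrees(p[2])+yawdeg_local
def plan(target,yaw,n,op,start=None):
    s=status.observe() if start is None else start
    pos=np.array(s['position']); rot=Ro.from_euler('xyz',s['tool_rot']).as_matrix()
    y0=np.degrees(np.arctan2(rot[1,0],rot[0,0])); dy=(yaw-y0+180)%360-180
    rows=[]; d=np.round(dy/n,2)
    cur=pos.copy(); y=y0
    for i in range(n):
        want=pos+(target-pos)*(i+1)/n
        R=Ro.from_euler('z',y,degrees=True).as_matrix()@np.diag([1,-1,-1])
        sh=np.round(R.T@(want-cur)*100,2); cur=cur+R@sh/100
        rows+= [op,*sh.tolist(),-float(d)]
        y+=d
    print('from',pos.round(4),round(y0,1),'to',target.round(4),round(yaw,1)); print([round(float(v),2) for v in rows])
E
python3 - <<'E'
from plan import *
t,y=tgt(-.0395,-.022,.26,0)
plan(t,y,26,-0.1)
E
```

```text
from [0.1642 0.603  0.2313] 74.8 to [0.4842 0.0098 0.26  ] -24.3
[-0.1, -1.88, 1.79, -0.11, 3.81, -0.1, -1.75, 1.9, -0.11, 3.81, -0.1, -1.63, 2.02, -0.11, 3.81, -0.1, -1.48, 2.13, -0.11, 3.81, -0.1, -1.35, 2.22, -0.11, 3.81, -0.1, -1.19, 2.3, -0.11, 3.81, -0.1, -1.03, 2.37, -0.11, 3.81, -0.1, -0.88, 2.44, -0.11, 3.81, -0.1, -0.71, 2.5, -0.11, 3.81, -0.1, -0.55, 2.53, -0.11, 3.81, -0.1, -0.37, 2.57, -0.11, 3.81, -0.1, -0.21, 2.58, -0.11, 3.81, -0.1, -0.03, 2.59, -0.11, 3.81, -0.1, 0.14, 2.59, -0.12, 3.81, -0.1, 0.31, 2.57, -0.11, 3.81, -0.1, 0.49, 2.55, -0.11, 3.81, -0.1, 0.65, 2.51, -0.11, 3.81, -0.1, 0.81, 2.46, -0.11, 3.81, -0.1, 0.98, 2.4, -0.11, 3.81, -0.1, 1.14, 2.33, -0.11, 3.81, -0.1, 1.28, 2.25, -0.11, 3.81, -0.1, 1.44, 2.16, -0.11, 3.81, -0.1, 1.57, 2.06, -0.11, 3.81, -0.1, 1.71, 1.95, -0.11, 3.81, -0.1, 1.83, 1.83, -0.11, 3.81, -0.1, 1.95, 1.71, -0.11, 3.81]
```

Request:
carry_out --deltas '[-0.1, -1.9, 1.8, -0.1, 3.8, -0.1, -1.8, 1.9, -0.1, 3.8, -0.1, -1.6, 2.0, -0.1, 3.8, -0.1, -1.5, 2.1, -0.1, 3.8, -0.1, -1.4, 2.2, -0.1, 3.8, -0.1, -1.2, 2.3, -0.1, 3.8, -0.1, -1.0, 2.4, -0.1, 3.8, -0.1, -0.9, 2.4, -0.1, 3.8, -0.1, -0.7, 2.5, -0.1, 3.8, -0.1, -0.6, 2.5, -0.1, 3.8, -0.1, -0.4, 2.6, -0.1, 3.8, -0.1, -0.2, 2.6, -0.1, 3.8, -0.1, 0, 2.6, -0.1, 3.8, -0.1, 0.1, 2.6, -0.1, 3.8, -0.1, 0.3, 2.6, -0.1, 3.8, -0.1, 0.5, 2.5, -0.1, 3.8, -0.1, 0.6, 2.5, -0.1, 3.8, -0.1, 0.8, 2.5, -0.1, 3.8]'

```text
clock: 3.45
position: [0.3847, 0.19, 0.2496]
tool_rot: [-3.141, -0.0, 0.108]
force: [0.6, 1.0, 0.3]
grip_width: 0.0386
```

```bash
python3 - <<'E'
from plan import *
t,y=tgt(-.0395,-.022,.26,0)
plan(t,y,9,-0.1)
E
```

```text
from [0.3847 0.19   0.2496] 6.2 to [0.4842 0.0098 0.26  ] -24.3
[-0.1, 0.88, 2.11, -0.12, 3.39, -0.1, 1.01, 2.05, -0.11, 3.39, -0.1, 1.12, 1.99, -0.12, 3.39, -0.1, 1.25, 1.92, -0.11, 3.39, -0.1, 1.35, 1.85, -0.12, 3.39, -0.1, 1.46, 1.76, -0.12, 3.39, -0.1, 1.56, 1.67, -0.11, 3.39, -0.1, 1.66, 1.58, -0.12, 3.39, -0.1, 1.74, 1.47, -0.11, 3.39]
```

Request:
carry_out --deltas '[-0.1, 0.9, 2.1, -0.1, 3.4, -0.1, 1.0, 2.1, -0.1, 3.4, -0.1, 1.1, 2.0, -0.1, 3.4, -0.1, 1.3, 1.9, -0.1, 3.4, -0.1, 1.4, 1.8, -0.1, 3.4, -0.1, 1.5, 1.8, -0.1, 3.4, -0.1, 1.6, 1.7, -0.1, 3.4, -0.1, 1.7, 1.6, -0.1, 3.4, -0.1, 1.7, 1.5, -0.1, 3.4, -0.1, 0, 0, 0, 0, -0.1, 0, 0, 0, 0]'

```text
clock: 4.37
position: [0.4858, 0.009, 0.2583]
tool_rot: [3.141, -0.0, -0.425]
force: [0.4, 1.5, 0.2]
grip_width: 0.0384
```

```bash
python3 - <<'E'
from plan import *
save('wrist','w1.png');c=calibration('wrist')
for k,h in {'knob_grip':.189,'button_top':.159,'lug':.1645}.items():
    for m in mark_of('wrist',k)[:2]: print(k,m['p'],m['xy'],atz(c,m['xy'],h), 'fit',W(p,{'knob_grip':(-.0395,-.05,.1893),'button_top':(0,.045,.159),'lug':(0,.073,.1645)}[k]))
im=cv2.imread('pics/w1.png')
for X in [(-.0395,-.05,.1893),(0,.045,.159),(0,.073,.1645)]:
    q=proj(c,W(p,X)); cv2.circle(im,(round(q[0]),round(q[1])),2,(0,0,255),-1)
cv2.imwrite('pics/w1.png',im)
save('top','t1.png'); cv2.imwrite('pics/t1b.png',cv2.resize(cv2.imread('pics/t1.png')[100:320,150:443],(800,600)))
E
```

```text
knob_grip 0.75 [274.3, 264.8] [ 0.47199803 -0.01291121  0.189     ] fit [ 0.47263567 -0.01567091  0.1893    ]
button_top 0.7 [335.4, 110.8] [0.54646928 0.05726763 0.159     ] fit [0.54778918 0.0545943  0.159     ]
lug 0.7 [343.3, 62.3] [0.56048283 0.08234798 0.1645    ] fit [0.55933308 0.08010388 0.1645    ]
```

View pics/w1.png

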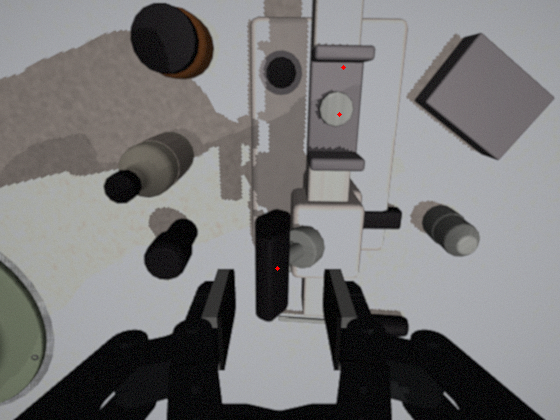

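View pics/t1b.png

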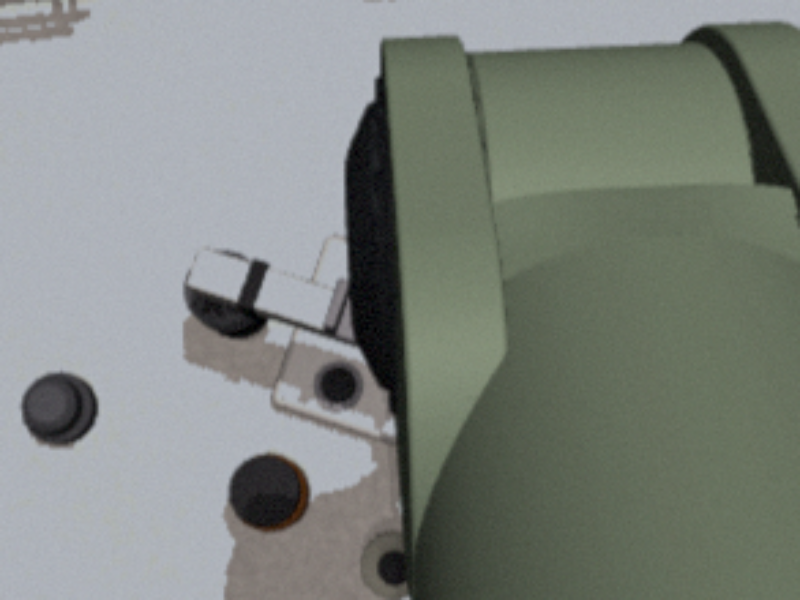

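```bash
python3 - <<'E'
s=open('fit2.py').read()
s=s.replace("def W(p,X)","import json,os\nif not os.path.exists('w1.json'):\n    c=calibration('wrist');json.dump({k:(v.tolist() if hasattr(v,'tolist') else v) for k,v in c.items()},open('w1.json','w'))\nC['w1']=json.load(open('w1.json'))\ndef W(p,X)",1)
s=s.replace("obs=[","obs=[(('w1',336.5,109),(0,.045,.159)),(('w1',274,265.5),(-.0395,-.05,.1893)),(('w1',344,62),(0,.073,.1645)),(('w1',336.5,158),(0,.013,.178)),",1)
s=s[:s.index("    hh=")]
open('fit2.py','w').write(s)
E
python3 fit2.py
python3 - <<'E'
from plan import *
c=calibration('wrist')
im=cv2.imread('pics/w1.png')
a=np.array((-.574,0,.819)); x=np.array((.819,0,.574)); o=np.array((-.0395,-.05,.1893))
P=[(0,.045,.159)]+[o+sx*.007*x+sz*.012*a+np.array([0,sy*.036,0]) for sx in(-1,1) for sy in(-1,1) for sz in (-1,1)]+[(sx*.017,yy,.178) for sx in(-1,1) for yy in (.009,.017,.073,.081)]
for X in P:
    q=proj(c,W(p,X)); cv2.circle(im,(round(q[0]),round(q[1])),1,(0,255,0),-1)
cv2.imwrite('pics/w1c.png',cv2.resize(im[0:340,220:420],(470,800)[::1] if 0 else (350,595)))
E
```

```text
[ 0.52881852  0.01680849 -0.4305952   0.00983508] -24.671287539706316
[[1.0, 1.6], [0.5, -0.7], [-2.2, 1.2], [2.4, 8.0], [-1.1, -0.4], [-1.1, -1.3], [-1.1, -1.3], [-1.6, -1.1], [-1.5, -1.8], [-0.2, -1.4], [-2.1, -1.0], [-1.5, 2.6], [-1.5, 3.0], [-2.0, 3.3], [-1.8, 3.2], [-5.6, -1.0], [-4.3, -0.9], [-4.2, 0.2]]
knob_grip [ 0.4721 -0.0121  0.1893]
button_top [0.5476 0.0577 0.159 ]
lug [0.5593 0.0831 0.1645]
stand [0.5288 0.0168 0.    ]
```

View pics/w1c.png

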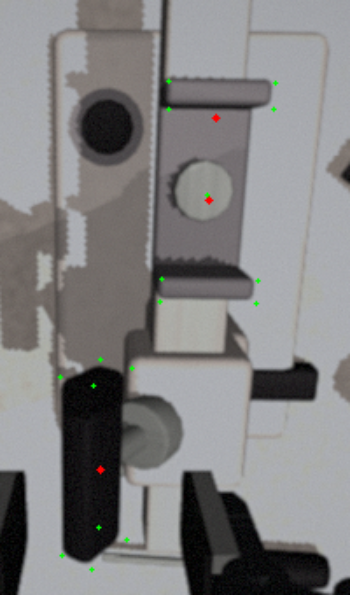

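```bash
python3 - <<'E'
from plan import *
t,y=tgt(-.0395,-.020,.166,0)
plan(t,y,8,-0.1)
E
```

```text
from [0.4854 0.0107 0.2583] -24.1 to [0.4846 0.0151 0.166 ] -24.7
[-0.1, -0.03, -0.05, 1.15, 0.07, -0.1, -0.03, -0.04, 1.16, 0.07, -0.1, -0.04, -0.05, 1.15, 0.07, -0.1, -0.03, -0.04, 1.16, 0.07, -0.1, -0.03, -0.05, 1.15, 0.07, -0.1, -0.03, -0.05, 1.15, 0.07, -0.1, -0.04, -0.04, 1.16, 0.07, -0.1, -0.03, -0.05, 1.15, 0.07]
```

Request:
carry_out --deltas '[-0.1, -0.3, -0.4, 0.4, 0.5, -0.1, 0, 0, 1.2, 0, -0.1, 0, 0, 1.2, 0, -0.1, 0, 0, 1.2, 0, -0.1, 0, 0, 1.2, 0, -0.1, 0, 0, 1.2, 0, -0.1, 0, 0, 1.0, 0, -0.1, 0, 0, 0.8, 0, -0.1, 0, 0, 0.6, 0, -0.1, 0, 0, 0.6, 0, -0.1, 0, 0, 0, 0, -0.1, 0, 0, 0, 0]'

```text
clock: 5.62
position: [0.4846, 0.0148, 0.1643]
tool_rot: [3.141, 0.0, -0.432]
force: [0.6, 0.0, 1.1]
grip_width: 0.0385
```

```bash
python3 - <<'E'
from plan import *
save('wrist','w2.png');save('side','s2.png')
cv2.imwrite('pics/s2b.png',cv2.resize(cv2.imread('pics/s2.png')[130:330,150:400],(750,600)))
print(status.observe()['force'],status.observe()['position'])
E
```

```text
[ 0.94010415  0.38098021 -0.17088225] [0.48480125 0.01484035 0.16467873]
```

View pics/w2.png

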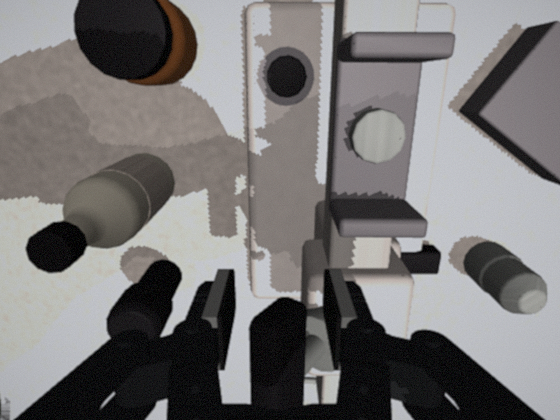

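View pics/s2b.png

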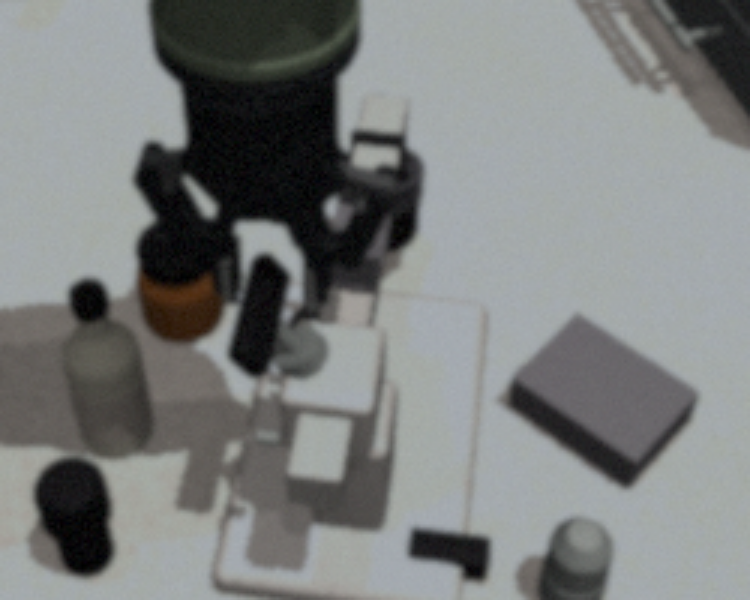

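Request:
carry_out --deltas '[-0.1, -0.15, 0, 0, 0, -0.1, -0.15, 0, 0, 0, -0.1, -0.15, 0, 0, 0, -0.1, -0.15, 0, 0, 0, -0.1, -0.15, 0, 0, 0, -0.1, -0.1, 0, 0, 0, -0.1, 0, 0, 0, 0]'

```text
clock: 6.3
position: [0.4777, 0.0181, 0.1645]
tool_rot: [-3.141, -0.002, -0.432]
force: [6.7, -3.8, -4.4]
grip_width: 0.0385
```

Request:
carry_out --deltas '[-0.1, -0.1, 0, 0, 0, -0.1, -0.1, 0, 0, 0, -0.1, -0.1, 0, 0, 0, -0.1, 0, 0, 0, 0]'

```text
clock: 6.63
position: [0.4755, 0.0194, 0.1647]
tool_rot: [-3.141, -0.003, -0.432]
force: [10.0, -3.6, -4.5]
grip_width: 0.0379
```

Request:
carry_out --deltas '[-0.1, -0.1, 0, 0, 0, -0.1, -0.1, 0, 0, 0, -0.1, -0.1, 0, 0, 0, -0.1, 0, 0, 0, 0]'

```text
clock: 6.97
position: [0.473, 0.0208, 0.1647]
tool_rot: [-3.141, -0.004, -0.432]
force: [11.2, -3.2, -8.0]
grip_width: 0.0384
```

```bash
python3 - <<'E'
from plan import *
save('wrist','w3.png');print(status.observe()['force'],status.observe()['position'])
E
```

```text
[10.33114082 -2.74619984 -6.64038602] [0.47296236 0.02075612 0.16468933]
```

View pics/w3.png

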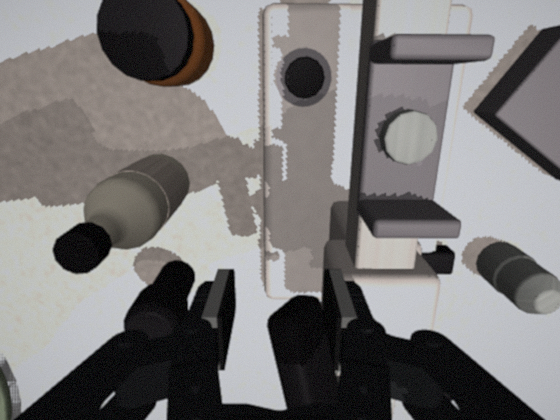

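```bash
cat >> plan.py <<'E'
C35,S35=np.cos(np.radians(35)),np.sin(np.radians(35))
def kp(th,r=.029,lead=.006,ztip=.024,zf=.8):
    ph=np.arctan2(C35*np.sin(th),np.cos(th))
    lx=-.0395-r*np.sin(th)*C35-lead*np.cos(ph); ly=-.05+r*np.cos(th)-lead*np.sin(ph)
    return tgt(lx,ly,.189-ztip-zf*r*np.sin(th)*S35,np.degrees(ph))
def path(wps,op,y0=None,pos=None):
    s=status.observe(); pos=np.array(s['position']) if pos is None else pos
    rot=Ro.from_euler('xyz',s['tool_rot']).as_matrix(); y=np.degrees(np.arctan2(rot[1,0],rot[0,0]))
    cur=pos.copy(); print('from',cur.round(4),round(y,1))
    out=[]
    for t,yw in wps:
        R=Ro.from_euler('z',y,degrees=True).as_matrix()@np.diag([1,-1,-1])
        sh=np.round(R.T@(t-cur)*100,1); cur=cur+R@sh/100; d=np.round(yw-y); y+=d
        out+=[op,*sh.tolist(),float(-d)]
    print('to',t.round(4),round(yw,1)); print([round(float(v),2) for v in out])
E
python3 - <<'E'
from plan import *
path([kp(t) for t in np.linspace(.3,1.15,16)],-.1)
E
```

```text
from [0.473  0.0208 0.1647] -24.7
to [0.4525 0.0041 0.1529] 36.7
[-0.1, 0.0, 0.4, 0.4, -14.0, -0.1, -0.1, 0.1, 0.0, -3.0, -0.1, -0.2, 0.0, 0.1, -3.0, -0.1, -0.1, 0.1, 0.1, -3.0, -0.1, -0.1, 0.0, 0.0, -3.0, -0.1, -0.2, 0.1, 0.1, -2.0, -0.1, -0.1, 0.0, 0.1, -3.0, -0.1, -0.2, 0.1, 0.0, -3.0, -0.1, -0.1, 0.1, 0.1, -4.0, -0.1, -0.2, 0.0, 0.0, -3.0, -0.1, -0.1, 0.1, 0.1, -3.0, -0.1, -0.1, 0.1, 0.0, -3.0, -0.1, -0.2, 0.0, 0.1, -4.0, -0.1, -0.2, 0.1, 0.0, -3.0, -0.1, -0.1, 0.1, 0.1, -4.0, -0.1, -0.2, 0.0, -0.0, -3.0]
```

Request:
carry_out --deltas '[-0.1, 0, 0.1, 0.1, -4, -0.1, 0, 0.1, 0.1, -5, -0.1, 0, 0.1, 0.1, -5, -0.1, -0.1, 0.1, 0, -3, -0.1, -0.2, 0, 0.1, -3, -0.1, -0.1, 0.1, 0.1, -3, -0.1, -0.1, 0, 0, -3, -0.1, -0.2, 0.1, 0.1, -2, -0.1, -0.1, 0, 0.1, -3, -0.1, 0, 0, 0, 0]'

```text
clock: 7.85
position: [0.4627, 0.0154, 0.1575]
tool_rot: [3.141, -0.002, 0.112]
force: [4.4, -1.5, 0.0]
grip_width: 0.0388
```

```bash
python3 - <<'E'
from plan import *
save('wrist','w4.png');print(status.observe()['force'],status.observe()['position'],kp(.65))
path([kp(t) for t in np.linspace(.7,1.2,10)],-.1)
E
```

```text
[ 4.61106954 -1.34077873 -1.37776482] [0.46265147 0.01541489 0.1575057 ] (array([0.46267385, 0.01408414, 0.1569468 ]), np.float64(7.240183411947843))
from [0.4627 0.0154 0.1575] 6.3
to [0.4517 0.0028 0.1526] 39.9
[-0.1, -0.1, 0.2, 0.1, -4.0, -0.1, -0.2, 0.1, 0.1, -3.0, -0.1, -0.1, 0.0, 0.0, -3.0, -0.1, -0.2, 0.1, 0.1, -3.0, -0.1, -0.1, 0.1, 0.0, -3.0, -0.1, -0.2, 0.0, 0.1, -4.0, -0.1, -0.1, 0.1, -0.0, -3.0, -0.1, -0.2, 0.1, 0.0, -4.0, -0.1, -0.1, 0.0, 0.1, -3.0, -0.1, -0.2, 0.1, -0.0, -4.0]
```

View pics/w4.png

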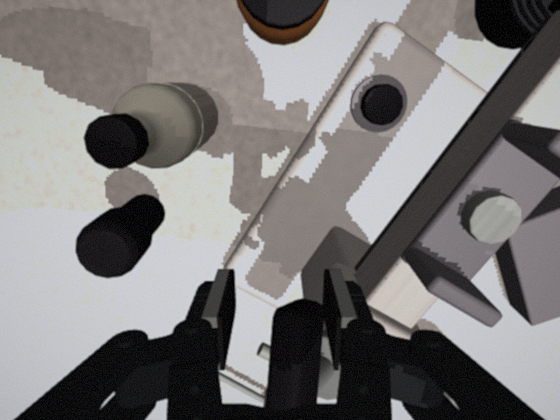

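Request:
carry_out --deltas '[-0.1, -0.1, 0.2, 0.1, -4, -0.1, -0.2, 0.1, 0, -3, -0.1, -0.1, 0, 0.1, -3, -0.1, -0.2, 0.1, 0, -3, -0.1, -0.1, 0.1, 0, -3, -0.1, -0.2, 0, 0.1, -4, -0.1, -0.1, 0.1, 0, -3, -0.1, -0.2, 0.1, 0, -4, -0.1, -0.1, 0, 0.1, -3, -0.1, -0.2, 0.1, 0, -4, -0.1, 0, 0, 0, 0]'

```text
clock: 8.82
position: [0.4511, 0.0028, 0.1534]
tool_rot: [3.141, -0.001, 0.705]
force: [4.0, 2.6, -2.9]
grip_width: 0.0385
```

```bash
python3 - <<'E'
from plan import *
save('wrist','w5.png');save('side','s5.png');print(status.observe()['force'],status.observe()['position'])
cv2.imwrite('pics/s5b.png',cv2.resize(cv2.imread('pics/s5.png')[130:330,150:400],(750,600)))
E
```

```text
[ 3.6093701   1.51844906 -3.15165298] [0.4510948  0.00291155 0.15335671]
```

View pics/w5.png

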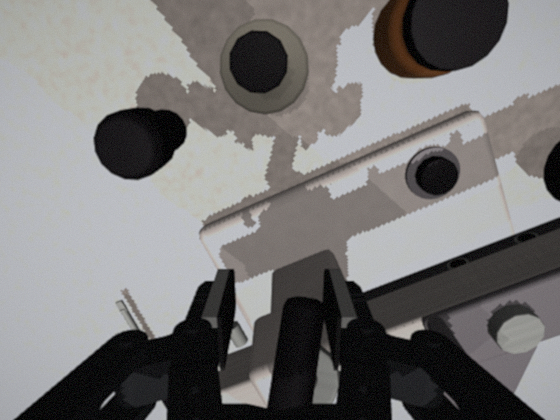

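View pics/s5b.png

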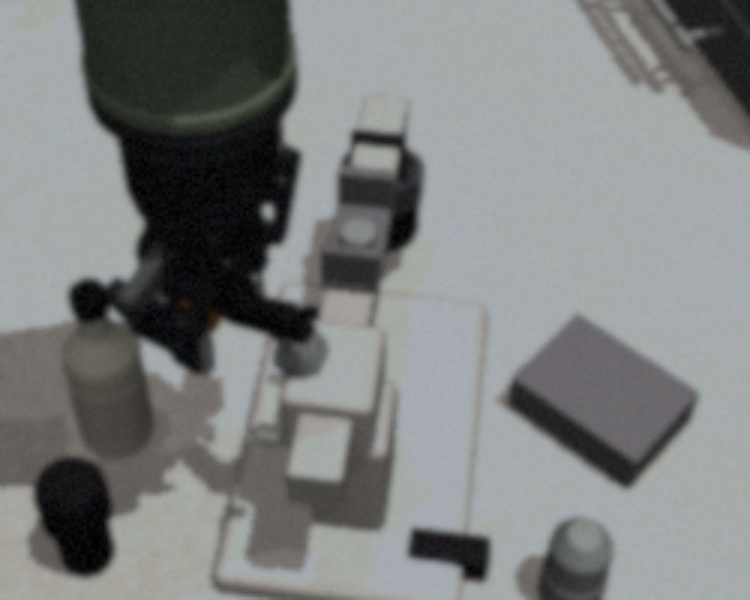

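Request:
carry_out --deltas '[-0.1, -0.1, 0, 0, -2, -0.1, -0.1, 0, 0, -2, -0.1, 0, 0, 0, 0, -0.1, 0.3, 0, 0, 0, -0.1, 0, 0, -1, 0, -0.1, 0, 0, -2, 0, -0.1, 0, 0, -2.5, 0, -0.1, 0, 0, -2.5, 0, -0.1, 0, 0, -2.5, 0, -0.1, 0, 0, 0, 0]'

```text
clock: 9.75
position: [0.4529, 0.0035, 0.262]
tool_rot: [3.139, -0.004, 0.77]
force: [0.5, 0.6, -0.1]
grip_width: 0.0385
```

```bash
python3 - <<'E'
from plan import *
save('wrist','w6.png');save('side','s6.png');print(status.observe()['force'],status.observe()['position'])
c=calibration('wrist')
im=cv2.imread('pics/w6.png'); cs=calibration('side'); ims=cv2.imread('pics/s6.png')
a=np.array((-S35,0,C35)); o=np.array((-.0395,-.05,.1893)); x=np.array((C35,0,S35)); 
for th,col in ((.9,(0,0,255)),(1.1,(0,255,0)),(1.3,(255,0,0))):
    b=np.cos(th)*np.array((0,1,0))-np.sin(th)*x
    for s in (-1,1):
        for I,cc in ((im,c),(ims,cs)):
            q=proj(cc,W(p,o+.012*a+s*.036*b)); cv2.circle(I,(round(q[0]),round(q[1])),1,col,-1)
cv2.imwrite('pics/w6b.png',im)
cv2.imwrite('pics/s6b.png',cv2.resize(ims[130:330,150:400],(750,600)))
E
```

```text
[-0.75790961 -0.18024556 -0.66944463] [0.45159221 0.00361906 0.25868806]
```

View pics/w6b.png

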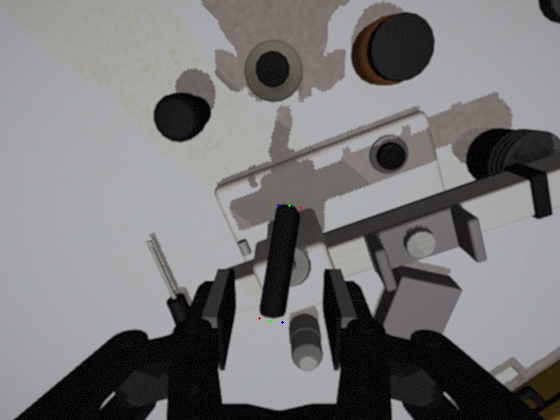

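View pics/s6b.png

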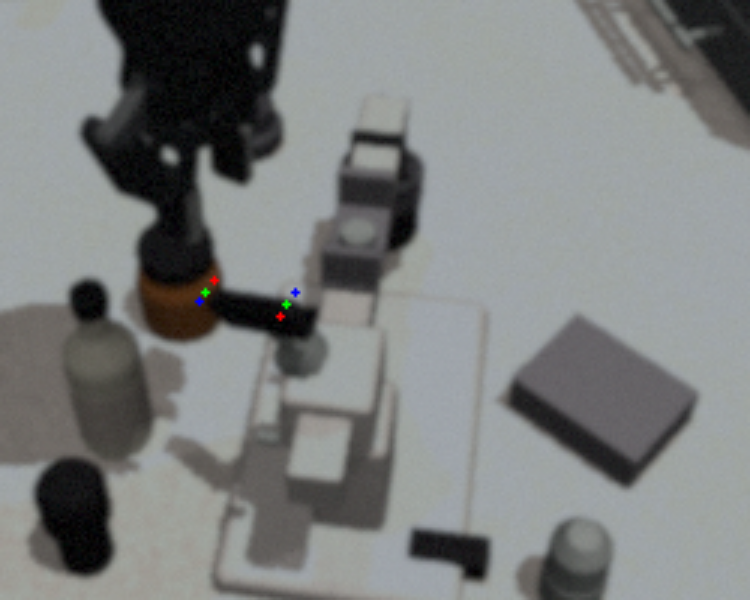

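```bash
python3 - <<'E'
from plan import *
c=calibration('wrist'); print(status.observe()['position'])
X=atz(c,(420.5,242),.159); print(X,Ro.from_euler('z',-p[2]).apply(X-[p[0],p[1],0]))
for m in mark_of('wrist','button_top')[:1]: print(m['xy'],Ro.from_euler('z',-p[2]).apply(atz(c,m['xy'],.159)-[p[0],p[1],0]))
for m in mark_of('wrist','lug')[:1]: print(m['xy'],Ro.from_euler('z',-p[2]).apply(atz(c,m['xy'],.1645)-[p[0],p[1],0]))
t,y=tgt(0,.045,.2,90); plan(t,y,8,-1)
E
```

```text
[0.45159221 0.00361906 0.25868806]
[0.54255803 0.05834055 0.159     ] [-0.00485064  0.04347595  0.159     ]
[418.8, 245.1] [-0.00289095  0.04172699  0.159     ]
[464.1, 234.5] [-0.00254793  0.07220858  0.1645    ]
from [0.451  0.0035 0.2575] 44.2 to [0.5476 0.0577 0.2   ] 65.3
[-1.0, 1.34, 0.36, 0.72, -2.64, -1.0, 1.32, 0.41, 0.72, -2.64, -1.0, 1.3, 0.48, 0.72, -2.64, -1.0, 1.27, 0.54, 0.72, -2.64, -1.0, 1.26, 0.59, 0.72, -2.64, -1.0, 1.22, 0.66, 0.71, -2.64, -1.0, 1.19, 0.7, 0.72, -2.64, -1.0, 1.15, 0.76, 0.72, -2.64]
```

Request:
carry_out --deltas '[-1, 1.3, 0.4, 0, -2.6, -1, 1.3, 0.4, 0, -2.6, -1, 1.3, 0.5, 0, -2.6, -1, 1.3, 0.5, 0.7, -2.6, -1, 1.3, 0.6, 0.7, -2.6, -1, 1.2, 0.7, 0.7, -2.6, -1, 1.2, 0.7, 0.7, -2.6, -1, 1.1, 0.6, 0.7, -2.6, -1, 0, 0, 0, 0, -1, 0, 0, 0, 0]' --newtons 20

```text
clock: 10.78
position: [0.5463, 0.0574, 0.2217]
tool_rot: [-3.139, 0.002, 1.135]
force: [0.7, -0.5, 0.2]
grip_width: -0.0001
```

```bash
python3 - <<'E'
from plan import *
save('wrist','w7.png')
t,y=tgt(-.002,.044,.166,90); plan(t,y,1,-1)
save('side','s7.png'); cv2.imwrite('pics/s7b.png',cv2.resize(cv2.imread('pics/s7.png')[130:330,150:400],(750,600)))
E
```

```text
from [0.5462 0.0571 0.2223] 65.0 to [0.5454 0.0576 0.166 ] 65.3
[-1.0, 0.01, -0.1, 5.63, -0.35]
```

View pics/w7.png

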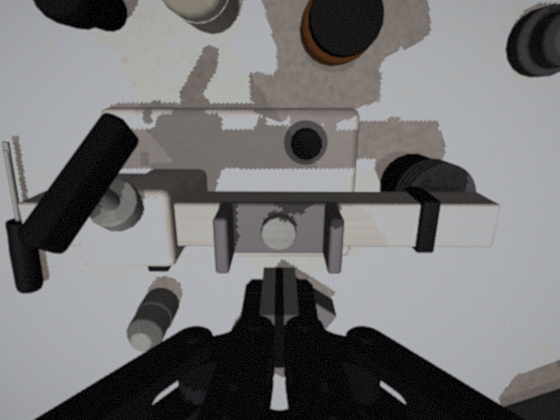

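View pics/s7b.png

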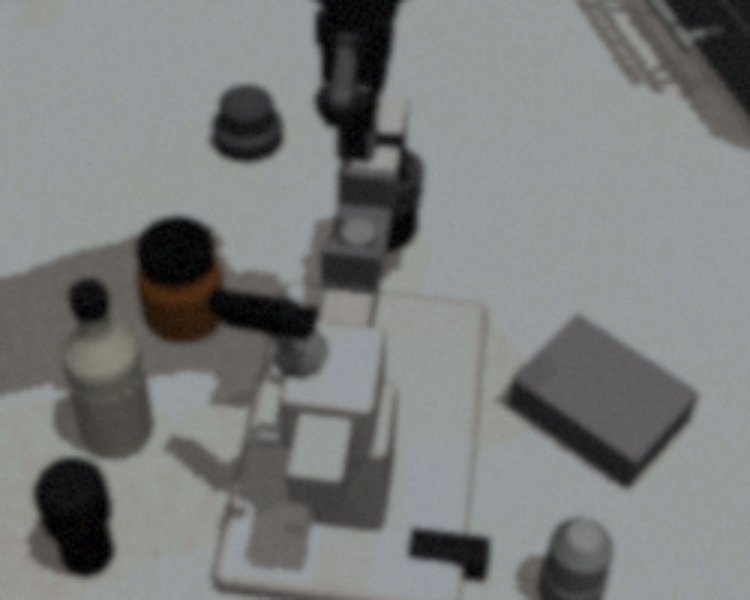

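```bash
python3 - <<'E'
from plan import *
c=calibration('wrist'); s=status.observe(); print(s['position'])
X=atz(c,(279,231),.159)
R=Ro.from_euler('xyz',s['tool_rot']).as_matrix()
print(R.T@(X-s['position'])*100)
print(R.T@(atz(c,(334.5,240),.178)-s['position'])*100)
E
```

```text
[0.5462831  0.05702879 0.22283491]
[0.07720464 0.10624138 6.38331992]
[ 3.18623914 -0.13396295  4.48056064]
```

Request:
carry_out --deltas '[-1, 0.1, 0, 1.2, 0, -1, 0, 0, 1.2, 0, -1, 0, 0, 1.2, 0, -1, 0, 0, 1.2, 0, -1, 0, 0, 0.8, 0, -1, 0, 0, 0.4, 0, -1, 0, 0, 0.3, 0, -1, 0, 0, 0.2, 0, -1, 0, 0, 0, 0]'

```text
clock: 11.63
position: [0.5474, 0.0583, 0.1584]
tool_rot: [3.141, -0.0, 1.135]
force: [-2.1, -0.7, 1.5]
grip_width: 0.0004
```

Request:
carry_out --deltas '[-1, 0, 0, 0.2, 0, -1, 0, 0, 0.2, 0, -1, 0, 0, 0, 0, -1, 0, 0, 0, 0]'

```text
clock: 11.97
position: [0.5475, 0.0583, 0.1545]
tool_rot: [3.141, -0.0, 1.136]
force: [-0.0, -1.0, 3.7]
grip_width: -0.0003
```

Request:
carry_out --deltas '[-1, 0, 0, 0.2, 0, -1, 0, 0, 0.15, 0, -1, 0, 0, 0, 0, -1, 0, 0, 0, 0]'

```text
clock: 12.3
position: [0.5476, 0.0585, 0.1511]
tool_rot: [3.141, -0.0, 1.136]
force: [-0.3, -1.4, 8.5]
grip_width: 0.0001
```

Request:
carry_out --deltas '[-1, 0.2, 0, 0, 0, -1, 0.2, 0, 0, 0, -1, 0.2, 0, 0, 0, -1, 0.2, 0, 0, 0, -1, 0.2, 0, 0, 0, -1, 0.2, 0, 0, 0, -1, 0, 0, 0, 0]'

```text
clock: 12.88
position: [0.5529, 0.0696, 0.1511]
tool_rot: [3.141, -0.001, 1.136]
force: [0.5, 0.4, 8.0]
grip_width: -0.0
```

Request:
carry_out --deltas '[-1, 0.2, 0, 0, 0, -1, 0.2, 0, 0, 0, -1, 0.2, 0, 0, 0, -1, 0.2, 0, 0, 0, -1, 0, 0, 0, 0]'

```text
clock: 13.3
position: [0.5563, 0.0768, 0.1511]
tool_rot: [3.141, -0.001, 1.136]
force: [0.2, 0.3, 8.7]
grip_width: 0.0003
```

```bash
python3 - <<'E'
from plan import *
save('wrist','w8.png');s=status.observe();print(s['force'],s['position'])
E
```

```text
[-0.08265277 -0.58162926  6.91563506] [0.55625382 0.07683676 0.15106385]
```

View pics/w8.png

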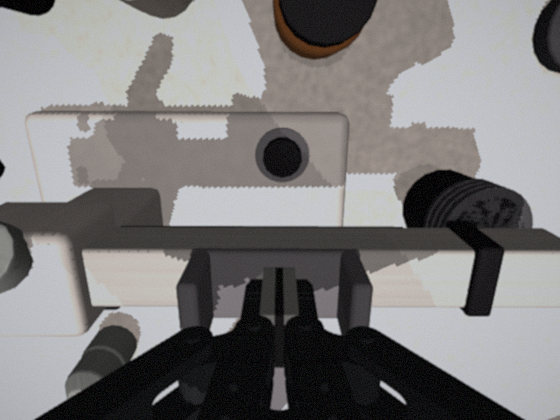

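Request:
carry_out --deltas '[-1, 0, 0, -0.4, 0, -1, 0, 0, -0.4, 0, -1, 0, 0, -0.4, 0, -1, 0, 0, 0, 0, -1, 0.2, 0, 0, 0, -1, 0.3, 0, 0, 0, -1, 0.3, 0, 0, 0, -1, 0.2, 0, 0, 0, -1, 0, 0, 0, 0]'

```text
clock: 14.1
position: [0.5601, 0.0862, 0.1626]
tool_rot: [-3.141, -0.0, 1.136]
force: [-0.1, 0.2, 0.6]
grip_width: 0.0001
```

```bash
python3 - <<'E'
from plan import *
save('wrist','w9.png');s=status.observe();print(s['force'],s['position'])
E
```

```text
[-0.501699    0.09250079 -0.26455074] [0.55996917 0.08589624 0.16260277]
```

View pics/w9.png

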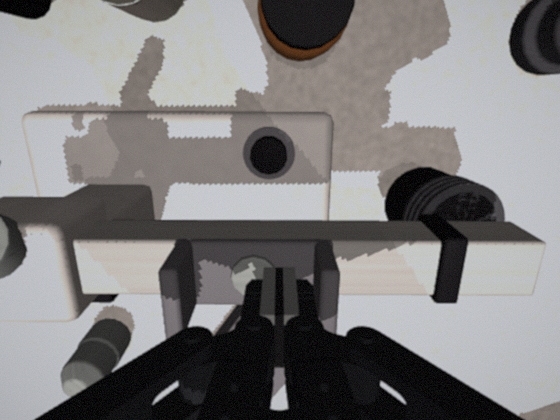

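Request:
carry_out --deltas '[-1, 0.2, 0, 0, 0, -1, 0.2, 0, 0, 0, -1, 0.2, 0, 0, 0, -1, 0.2, 0, 0, 0, -1, 0.2, 0, 0, 0, -1, 0.2, 0, 0, 0, -1, 0.2, 0, 0, 0, -1, 0.2, 0, 0, 0, -1, 0, 0, 0, 0]'

```text
clock: 14.9
position: [0.567, 0.1005, 0.1628]
tool_rot: [3.141, -0.0, 1.136]
force: [-0.4, -2.3, -1.3]
grip_width: -0.0001
```

Request:
carry_out --deltas '[-1, 0.2, 0, 0, 0, -1, 0.2, 0, 0, 0, -1, 0.2, 0, 0, 0, -1, 0, 0, 0, 0]'

```text
clock: 15.23
position: [0.5696, 0.1064, 0.1628]
tool_rot: [3.141, -0.001, 1.136]
force: [-0.2, -0.8, -0.8]
grip_width: -0.0001
```

```bash
python3 - <<'E'
from plan import *
save('wrist','w10.png');s=status.observe();print(s['force'],s['position'])
E
```

```text
[-0.47233205 -0.16553648 -0.03195803] [0.56948023 0.10632961 0.16287694]
```

View pics/w10.png

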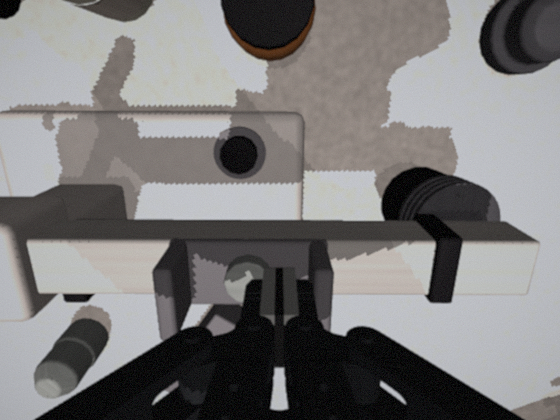

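Request:
carry_out --deltas '[-1, 0.1, 0, 0, 0, -1, 0.1, 0, 0, 0, -1, 0.1, 0, 0, 0, -1, 0, 0, 0, 0]'

```text
clock: 15.62
position: [0.5701, 0.1075, 0.1628]
tool_rot: [-3.141, 0.001, 1.135]
force: [-4.6, -6.1, 4.3]
grip_width: 0.0001
```

Request:
carry_out --deltas '[-1, 0.1, 0, 0, 0, -1, 0.1, 0, 0, 0, -1, 0, 0, 0, 0]'

```text
clock: 15.87
position: [0.5703, 0.1079, 0.1627]
tool_rot: [-3.14, 0.004, 1.134]
force: [-10.0, -12.7, 8.0]
grip_width: -0.0002
```

```bash
python3 - <<'E'
from plan import *
save('wrist','w11.png');s=status.observe();print(s['force'],s['position'])
E
```

```text
[ -9.91488879 -13.78930052   8.06921858] [0.57025633 0.10794192 0.16269916]
```

View pics/w11.png

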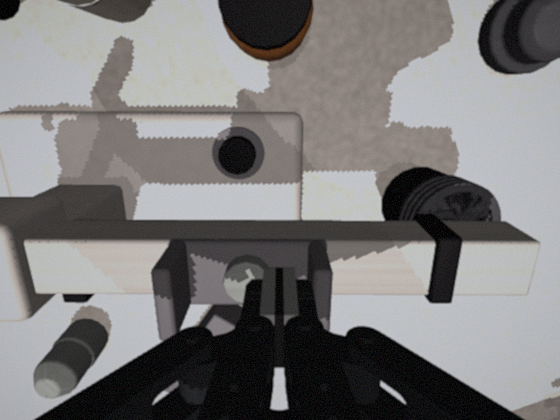

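Request:
carry_out --deltas '[-1, -0.3, 0, 0, 0, -1, -0.3, 0, 0, 0, -1, -0.2, 0, 0, 0, -1, 0, 0, -1, 0, -1, 0, 0, -2, 0, -1, 0, 0, -2, 0, -1, -1, 0, -2, 0, -1, -2, 0, -2, 0, -1, -2, 0, 0, 0, -1, 0, 0, 0, 0, -1, 0, 0, 0, 0]'

```text
clock: 16.83
position: [0.547, 0.057, 0.2539]
tool_rot: [3.141, -0.001, 1.134]
force: [0.1, 1.1, 0.8]
grip_width: -0.0002
```

```bash
python3 - <<'E'
from plan import *
save('wrist','w12.png');save('side','s12.png');s=status.observe();print(s['force'],s['position'])
cv2.imwrite('pics/s12b.png',cv2.resize(cv2.imread('pics/s12.png')[130:330,150:400],(750,600)))
L=lambda X:Ro.from_euler('z',-p[2]).apply(X-[p[0],p[1],0])
for n in ('wrist','side'):
    c=calibration(n)
    for k,h in (('button_top',.159),('lug',.1645)):
        for m in mark_of(n,k)[:2]: print(n,k,m['p'],m['xy'],L(atz(c,m['xy'],h)).round(4))
E
```

```text
[-0.49159913  0.01786712 -0.54436879] [0.54713253 0.05827031 0.25307128]
wrist button_top 0.63 [338.5, 214.1] [0.0004 0.0872 0.159 ]
wrist lug 0.69 [382.5, 218.4] [0.0016 0.1161 0.1645]
wrist lug 0.21 [326.2, 30.9] [-0.1133  0.0736  0.1645]
side button_top 0.51 [271.5, 193.4] [0.0027 0.0764 0.159 ]
side lug 0.86 [272.5, 179.7] [0.0006 0.1072 0.1645]
```

View pics/w12.png

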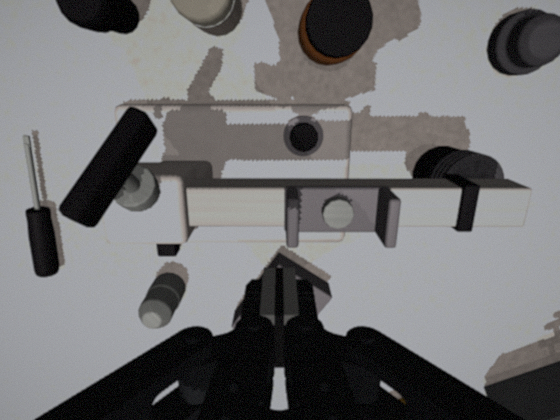

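View pics/s12b.png

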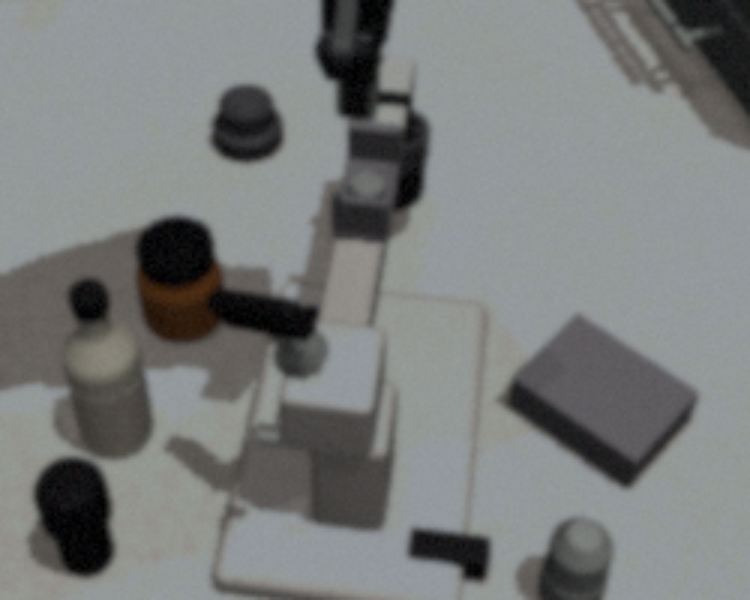

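```bash
python3 - <<'E'
import cv2,numpy as np
a=cv2.imread('pics/s7.png')[190:235,250:290];b=cv2.imread('pics/s12.png')[174:219,253:293]
c=cv2.imread('pics/w7.png')[190:280,200:360];d=cv2.imread('pics/w12.png')[170:260,260:420]
cv2.imwrite('pics/cmp.png',np.vstack([np.hstack([cv2.resize(x,(390,300),interpolation=2) if 0 else cv2.resize(x,(267,300),interpolation=2) for x in(a,b)]),np.hstack([cv2.resize(x,(267,150),interpolation=2) for x in(c,d)])]))
E
```

```text
(no output)
```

View pics/cmp.png

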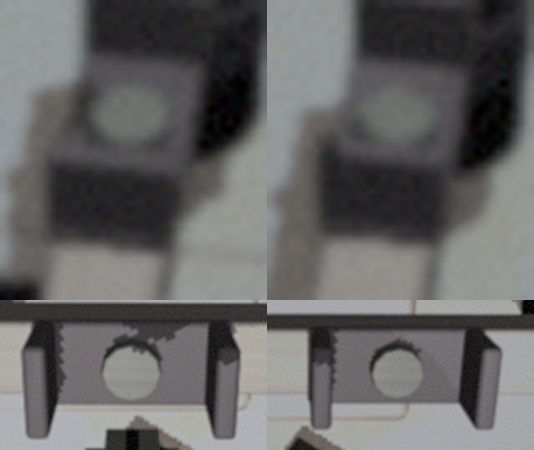

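```bash
python3 - <<'E'
from plan import *
t,y=kp(1.1,lead=0); print(t,y); t[2]=.25; plan(t,y,8,-.1)
E
```

```text
[0.4583059  0.00865093 0.15314073] 33.47456777632054
from [0.547  0.0581 0.2525] 65.1 to [0.4583 0.0087 0.25  ] 33.5
[-0.1, -1.03, -0.75, 0.03, 3.96, -0.1, -1.07, -0.67, 0.03, 3.96, -0.1, -1.12, -0.6, 0.03, 3.96, -0.1, -1.16, -0.51, 0.04, 3.96, -0.1, -1.19, -0.44, 0.03, 3.96, -0.1, -1.22, -0.35, 0.03, 3.96, -0.1, -1.24, -0.27, 0.03, 3.96, -0.1, -1.26, -0.18, 0.03, 3.96]
```

Request:
carry_out --deltas '[-0.1, -1.0, -0.8, 0, 4, -0.1, -1.1, -0.7, 0, 4, -0.1, -1.1, -0.6, 0, 4, -0.1, -1.2, -0.5, 0, 4, -0.1, -1.2, -0.4, 0, 4, -0.1, -1.2, -0.4, 0, 4, -0.1, -1.2, -0.3, 0, 4, -0.1, -1.3, -0.2, 0, 3.7, -0.1, 0, 0, 0, 0, -0.1, 0, 0, 0, 0]'

```text
clock: 17.97
position: [0.4571, 0.0092, 0.2529]
tool_rot: [3.142, -0.0, 0.584]
force: [-0.4, 0.7, -0.4]
grip_width: 0.0383
```

```bash
python3 - <<'E'
from plan import *
save('wrist','w13.png')
t,y=kp(1.1,lead=0); plan(t,y,1,-.1)
c=calibration('wrist');im=cv2.imread('pics/w13.png')
a=np.array((-S35,0,C35)); o=np.array((-.0395,-.05,.1893)); x=np.array((C35,0,S35)); 
for th,col in ((.9,(0,0,255)),(1.1,(0,255,0)),(1.3,(255,0,0))):
    b=np.cos(th)*np.array((0,1,0))-np.sin(th)*x
    for s in (-1,1):
            q=proj(c,W(p,o+.012*a+s*.036*b)); cv2.circle(im,(round(q[0]),round(q[1])),1,col,-1)
cv2.imwrite('pics/w13b.png',im)
E
```

```text
from [0.4574 0.0095 0.2529] 33.5 to [0.4583 0.0087 0.1531] 33.5
[-0.1, 0.03, 0.12, 9.98, 0.01]
```

View pics/w13b.png

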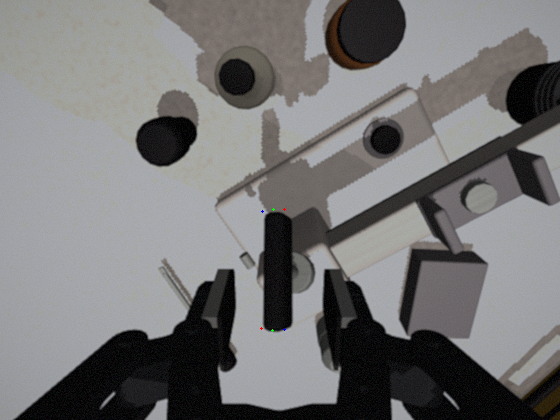

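Request:
carry_out --deltas '[-0.1, 0, 0.1, 1.2, 0, -0.1, 0, 0, 1.2, 0, -0.1, 0, 0, 1.2, 0, -0.1, 0, 0, 1.2, 0, -0.1, 0, 0, 1.2, 0, -0.1, 0, 0, 1.2, 0, -0.1, 0, 0, 1.0, 0, -0.1, 0, 0, 0.8, 0, -0.1, 0, 0, 0.6, 0, -0.1, 0, 0, 0.4, 0, -0.1, 0, 0, 0, 0]'

```text
clock: 18.93
position: [0.4575, 0.0083, 0.1522]
tool_rot: [-3.141, 0.001, 0.583]
force: [-0.4, 0.4, -0.3]
grip_width: 0.0384
```

```bash
python3 - <<'E'
from plan import *
path([kp(t,lead=-.006*min(1,(1.15-t)/.1)) for t in np.linspace(1.05,.45,14)],-.1)
E
```

```text
from [0.4575 0.0083 0.1522] 33.4
to [0.4796 0.0156 0.1592] -3.1
[-0.1, 0.8, 0.0, -0.1, 3.0, -0.1, 0.2, 0.0, -0.1, 3.0, -0.1, 0.1, 0.0, 0.0, 3.0, -0.1, 0.1, 0.1, -0.0, 2.0, -0.1, 0.1, -0.0, -0.1, 3.0, -0.1, 0.1, -0.0, -0.0, 3.0, -0.1, 0.2, -0.0, -0.0, 2.0, -0.1, 0.1, -0.0, -0.1, 3.0, -0.1, 0.1, -0.0, -0.0, 3.0, -0.1, 0.1, -0.0, -0.1, 2.0, -0.1, 0.1, -0.0, -0.0, 2.0, -0.1, 0.1, 0.0, -0.1, 3.0, -0.1, 0.2, 0.0, -0.0, 2.0, -0.1, 0.1, 0.0, -0.1, 2.0]
```

Request:
carry_out --deltas '[-0.1, 0.3, 0, 0, 1, -0.1, 0.3, 0, -0.1, 2, -0.1, 0.2, 0, 0, 1, -0.1, 0.2, 0, -0.1, 3, -0.1, 0.1, 0, 0, 3, -0.1, 0.1, 0.1, 0, 2, -0.1, 0.1, 0, -0.1, 3, -0.1, 0.1, 0, 0, 3, -0.1, 0.2, 0, 0, 2, -0.1, 0.1, 0, -0.1, 3, -0.1, 0.1, 0, 0, 3, -0.1, 0.1, 0, -0.1, 2, -0.1, 0.1, 0, 0, 2, -0.1, 0.1, 0, -0.1, 3, -0.1, 0.2, 0, 0, 2, -0.1, 0, 0, 0, 0]'

```text
clock: 20.27
position: [0.4787, 0.0154, 0.159]
tool_rot: [-3.142, 0.001, -0.031]
force: [-4.8, -0.1, 3.1]
grip_width: 0.0384
```

```bash
python3 - <<'E'
from plan import *
save('wrist','w14.png');s=status.observe();print(s['force'])
path([kp(t,lead=-.006) for t in np.linspace(.42,0.02,10)],-.1)
E
```

```text
[-4.26549213 -1.36489246  2.34678276]
from [0.4786 0.0154 0.159 ] -1.7
to [0.4892 0.012  0.1647] -23.7
[-0.1, 0.2, -0.0, -0.1, 3.0, -0.1, 0.1, -0.0, -0.0, 2.0, -0.1, 0.1, 0.0, -0.1, 2.0, -0.1, 0.1, 0.0, -0.0, 2.0, -0.1, 0.1, 0.0, -0.1, 3.0, -0.1, 0.1, 0.1, -0.0, 2.0, -0.1, 0.1, -0.0, -0.1, 2.0, -0.1, 0.1, -0.0, -0.1, 2.0, -0.1, 0.1, 0.0, -0.0, 2.0, -0.1, 0.1, 0.0, -0.1, 2.0]
```

View pics/w14.png

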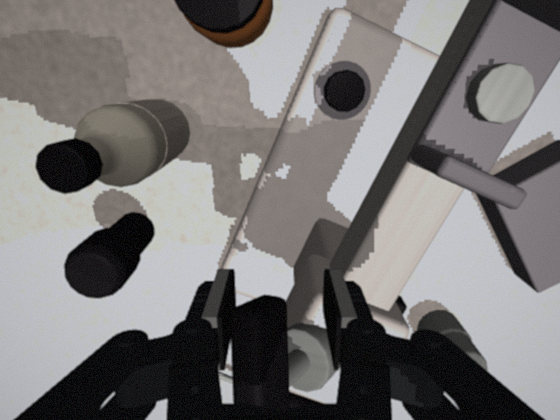

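Following. The front finger is driving the bar back; next stretch.

Request:
carry_out --deltas '[-0.1, 0.2, 0, -0.1, 3, -0.1, 0.1, 0, 0, 2, -0.1, 0.1, 0, -0.1, 2, -0.1, 0.1, 0, 0, 2, -0.1, 0.1, 0, -0.1, 3, -0.1, 0.1, 0.1, 0, 2, -0.1, 0.1, 0, -0.1, 2, -0.1, 0.1, 0, -0.1, 2, -0.1, 0, 0, 0, 0]'

```text
clock: 21.07
position: [0.4874, 0.0132, 0.164]
tool_rot: [-3.142, 0.001, -0.344]
force: [-5.0, 0.4, 0.5]
grip_width: 0.0385
```

Request:
carry_out --deltas '[-0.1, 0.1, 0, 0, 2, -0.1, 0.1, 0, -0.1, 2, -0.1, 0, 0, 0, 0]'

```text
clock: 21.32
position: [0.4892, 0.0123, 0.1649]
tool_rot: [3.141, 0.001, -0.413]
force: [-4.6, 0.3, 1.3]
grip_width: 0.0386
```

```bash
python3 - <<'E'
from plan import *
save('wrist','w15.png');s=status.observe();print(s['force'],s['position'],s['moment'])
path([kp(0,lead=-.007)],-.1)
E
```

```text
[-4.48572376  0.86905957 -0.04358574] [0.48920505 0.01235506 0.16486983] [0.06594141 0.98623324 0.06754913]
from [0.4892 0.0124 0.1649] -23.6
to [0.4905 0.0113 0.165 ] -24.7
[-0.1, 0.2, 0.0, -0.0, 1.0]
```

View pics/w15.png

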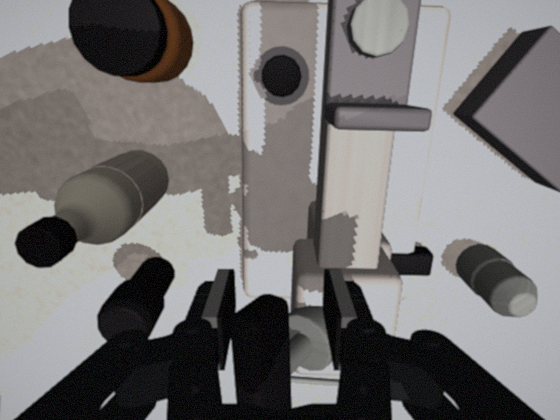

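Request:
carry_out --deltas '[-0.1, 0.1, 0, 0, 1, -0.1, 0.1, 0, 0, 0, -0.1, 0.1, 0, 0, 0, -0.1, 0, 0, 0, 0]'

```text
clock: 21.7
position: [0.4915, 0.0117, 0.1648]
tool_rot: [-3.141, 0.002, -0.428]
force: [-8.8, 4.4, 6.7]
grip_width: 0.0389
```

Request:
carry_out --deltas '[-0.1, 0.1, 0, 0, 0, -0.1, 0.1, 0, 0, 0, -0.1, 0, 0, 0, 0]'

```text
clock: 21.95
position: [0.492, 0.0116, 0.1645]
tool_rot: [-3.142, 0.005, -0.427]
force: [-17.1, 10.4, 12.7]
grip_width: 0.0386
```

Request:
carry_out --deltas '[-0.1, -0.4, 0, 0, 0, -0.1, -0.4, 0, 0, 0, -0.1, 0, 0, -1, 0, -0.1, 0, 0, -2, 0, -0.1, 0, 0, -2, 0, -0.1, 0, 0, -2, 0, -0.1, 0, 0, -2, 0, -0.1, 0, 0, -2, 0, -0.1, 0, 0, 0, 0, -0.1, 0, 0, 0, 0]'

```text
clock: 22.78
position: [0.4875, 0.0134, 0.2762]
tool_rot: [-3.14, -0.002, -0.429]
force: [0.6, -0.7, -0.8]
grip_width: 0.0388
```

```bash
python3 - <<'E'
from plan import *
save('wrist','w16.png');save('side','s16.png');s=status.observe();print(s['force'],s['position'])
c=calibration('wrist');im=cv2.imread('pics/w16.png')
a=np.array((-S35,0,C35)); o=np.array((-.0395,-.05,.1893)); x=np.array((C35,0,S35)); 
for th,col in ((-.15,(0,0,255)),(0,(0,255,0)),(.15,(255,0,0))):
    b=np.cos(th)*np.array((0,1,0))-np.sin(th)*x
    for q0 in (-1,1):
            q=proj(c,W(p,o+.012*a+q0*.036*b)); cv2.circle(im,(round(q[0]),round(q[1])),1,col,-1)
im=cv2.resize(im,(800,600)); cv2.imwrite('pics/w16b.png',im)
a=cv2.imread('pics/side0.png')[150:290,200:330];b=cv2.imread('pics/s16.png')[150:290,200:330]
cv2.imwrite('pics/s16b.png',cv2.resize(np.hstack([a,b]),(800,431),interpolation=2))
E
```

```text
[-0.32927975  0.48704934  0.19388478] [0.48672589 0.01344998 0.27474884]
```

View pics/w16b.png

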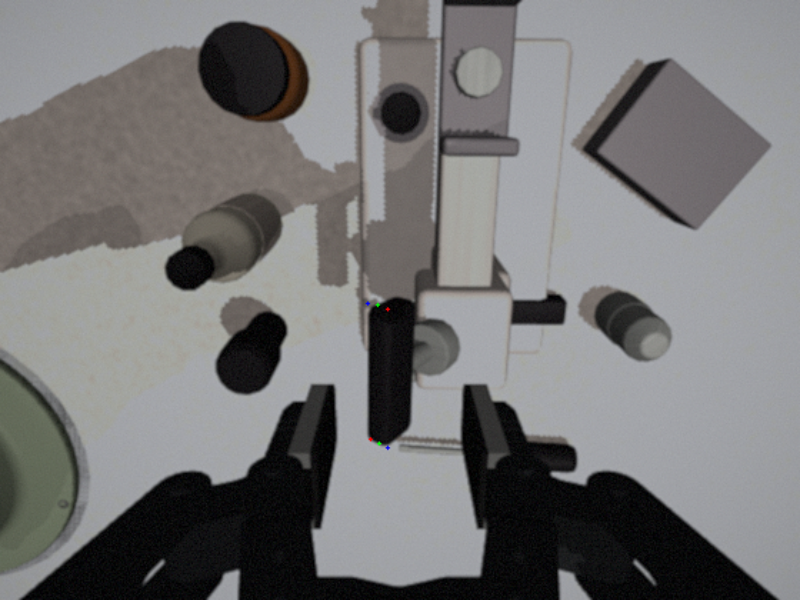

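View pics/s16b.png

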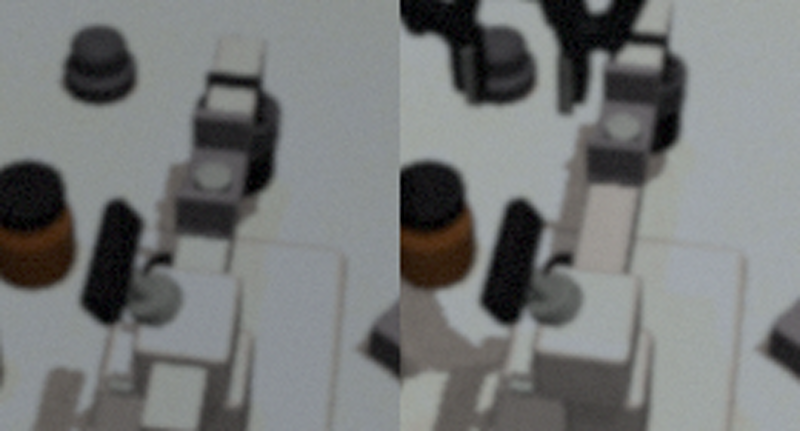

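```bash
python3 - <<'E'
import cv2,numpy as np
for f in('side0','s16'):
    g=cv2.cvtColor(cv2.imread(f'pics/{f}.png'),6)[208:262,224:250]
    m=(cv2.GaussianBlur(g,(3,3),0)<55).astype(np.uint8)
    n,l,st,_=cv2.connectedComponentsWithStats(m); i=1+np.argmax(st[1:,4])
    ys,xs=np.nonzero(l==i); v=cv2.fitLine(np.c_[xs,ys].astype(np.float32),2,0,.01,.01).ravel(); print(f,st[i],np.degrees(np.arctan2(v[1],v[0])),v[2:])
E
```

```text
side0 [  3   8  19  39 485] -79.97903 [12.4      27.608248]
s16 [  3   8  19  39 466] -78.615326 [12.321888 27.369099]
```

```bash
python3 - <<'E'
from workcell import job
print(job.job_done())
E
```

```text
the job is handed in; nothing more can be done
None
```

The lamp tube is one hole further out, the snap button has popped up, and the clamp knob is tight again. I handed the job in at about 23 s of the 69 s allowed; the hand-in gives no verdict.

**How it went:**
- **Loosening:** The knob gave anticlockwise (positive). I turned it to about 1.1 rad, judged from its outline in the wrist image.
- **Sliding:** I pressed the button flush (tip at 151 mm, about 8 N). Friction under the closed fingers dragged the tube partway before they reached the lug. I then lifted off the button and pushed the outer lug until the tube stopped hard in the next hole.
- **Tightening:** I turned the knob back until it met its stop, at about 20 N horizontally.

**Last checks:**
- **Tube position:** The wrist camera gave about 42–44 mm of travel and the side camera about 38 mm. They disagree by a few millimetres around 40, so I relied on the hard stop at the hole.
- **Button:** It looks as far up as it did at the start, judged only by comparing pictures.
- **Knob:** In the side image the bar is within 1.4° of its starting angle.
- **Bystanders and gripper:** The bystanders show no visible shift in the pictures; I did not measure them again. The gripper hung clear, about 70 mm above the knob, with no contact force.

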